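# Fetch the stapler from behind the stamping set

### The job

On the grey desk board the stamp, the ink bottle and the refill box stand on their rubber pads in front of the stapler. Move all three onto the cork mat at the side and leave them standing there while you fetch the stapler and lay it flat, lengthwise, in the shallow aluminium tray; then put each of the three back in the middle of the pad of its own shape (stamp on the square pad, bottle on the round one, refill box squarely on the oblong one). Keep the three upright all the time, and do not knock over or shift the white mug.

Things in the scene. Friction and masses are not known exactly. Their poses are not given: they have to be found in the camera images.
- stamp: wooden hand stamp, loose, standing upright at the start on the square pad: square base block 50 x 50 mm from 0 to 26 mm height, thin stem 18 mm in diameter, and on top a dark round knob 30 mm in diameter from 62 to 100 mm height (grip it there). Origin: centre of the underside; z up, x and y along the base's sides. 120 g or so
- ink: round white plastic stamp-ink bottle, loose, standing upright at the start on the round pad: body 50 mm in diameter up to 82 mm, shoulder, black cap 30 mm in diameter from 94 to 120 mm height (grip body or cap). Origin: centre of the underside; z up. 130 g or so
- refills: upright closed cardboard box of staple refills, loose, at the start on the oblong pad: 40 mm (x) by 68 mm (y) by 100 mm tall. Origin: centre of the underside; x is the narrow direction, y the wide one, z up. 200 g or so
- stapler: black desk stapler, loose, lying flat at the start on the grey board behind the three standing things (on the side away from the robot), its length parallel to their row: 150 mm long (x) by 36 mm wide (y) by 51 mm tall (z); its upper arm, 32 mm wide and 145 mm long, spans 27 to 51 mm height and can be gripped across at its middle. Origin: centre of the underside; x along its length. 240 g or so
- pad_square: fixed black rubber pad on the grey board, square 62 x 62 mm, 3 mm thick; home of the stamp. Origin: centre of its underside, which lies on the board's top, 8 mm above the desk; things stand on its top, 3 mm above the origin. The three pads lie in a row, 110 mm from centre to centre, in any order. The grey board is 240 x 350 mm, 8 mm thick
- pad_round: fixed black rubber pad on the grey board, round, 62 mm in diameter, 3 mm thick; home of the ink bottle. Origin: centre of its underside, 8 mm above the desk; top 3 mm above the origin
- pad_oblong: fixed black rubber pad on the grey board, oblong, 52 mm (x) by 80 mm (y), 3 mm thick; home of the refill box, whose x then lies along the pad's x. Origin: centre of its underside, 8 mm above the desk; top 3 mm above the origin
- side_mat: flat cork mat fixed to the desk to the left or right of the board: 300 mm (x) by 140 mm (y), 3 mm thick; the side area. Origin: centre of its underside at desk height; its long side is x
- tray: shallow open aluminium tray fixed to the desk on the other side of the board: 183 mm (x) by 72 mm (y) outside, 12 mm tall, walls 4 mm, floor 4 mm thick (inside 175 x 64 mm). Origin: centre of its underside at desk height; its long side is x
- mug: white ceramic mug with a handle, loose, upright, 80 mm in diameter, 95 mm tall, beyond the board; a bystander to be left alone. Origin: centre of the underside
There are look-alikes about, which are no part of the job. There is more than one size of the stapler; the job needs the middle-sized.

How it is judged:
By the outcome, as a careful person would: the job done as asked, in the order asked, and still so for the second after the job is handed in, with the robot touching nothing.
It also fails if it takes over 142 s, if anything falls off the work surface, if the arm or the gripper's body presses on something with over 40 N, if the wrist force passes 120 N, or if a joint passes its speed limit or range.

### The arm

A 6-joint arm with a two-finger parallel gripper is mounted at the origin on the work surface. World frame = base frame: x ahead of the robot, y to its left, z up, the work surface at z = 0. Lengths are in m, angles in degrees, forces in N, time in s.
With the tool pointing down it reaches from about 0.3 to 0.75 m from the base axis. Payload 8.5 kg.
Tool frame: the origin (TCP) lies at the very end of the fingers, on their centre line; the grasp point (between the pads) lies 19 mm behind it; x points along the fingers, y is the direction in which the jaws open and shut, and the axes are right-handed (so a half turn about x gives the same grasp; the last joint's range is limited). The gripper opens to 85 mm and grips with 20 to 120 N. Pads are 22 mm wide; open, the fingers measure 114 mm over their backs; the gripper's body (76 mm by 85 mm) begins 54 mm behind the grasp point. The pads swing forward as they close: fully open they stand 13 mm farther back than shut.
Start: joints at [56.419, 21.807, 74.336, -0, 83.858, -12.336], TCP at [0.199, 0.513, 0.231] pointing down, gripper open.
Joint ranges: [-178.18, 178.18], [-50.72, 133.34], [12.68, 142.11], [-81.47, 261.47], [9.98, 163.14], [-165.26, 165.26]. Speed limits (degrees/s): [136.94, 136.94, 180, 180, 180, 180].

### API

Orientations are given as a 3x3 rotation matrix whose columns are the frame's x, y, z axes.
In Python, from rig import env, eyes, close_job gives the robot as it stands.
- The arm moves only by the shell command python3 -m pendant 'ROWS' [OPENING] [FORCE]. ROWS is a JSON object of lists of equal length, an entry for each row: "travel": the shift along the world's x, y, z in mm, a list of three; "delta_rot": the turn, a rotation vector about the world's x, y, z in rad, a list of three. In form: {"travel": [[x, y, z], ...], "delta_rot": [[wx, wy, wz], ...]}. A call has 1 to 20 rows; each row shifts and turns the commanded pose from where the row before left it; what a row does not reach is not made up. A row lasts 1/12 s, in which the tool goes at most 41.7 mm and 7.16 degrees, less where a joint would pass 70% of its speed; a pose out of reach is approached as far as the arm can. A call with a gripper value outside its range is refused whole. OPENING is the finger opening in mm, from 0 to 85.4, set as the call begins (- or left out, the last holds). The fingers move at their own pace and stop on an object; FORCE is the grip in N (left out, the last holds). Time passes only in rows, so rows that do not move let the fingers close. It gives the time, the measured TCP pose, the force and the opening at its end, in the units of the state.
- env.observe(): the state, without advancing time (a new reading comes with each control period).
- eyes.get_image(name): name is "scene" or "top" or "wrist"; returns the picture (384x512x3 uint8, red, green, blue); there is no depth.
- eyes.camera_model(name): a dict with "vfov" (degrees; the focal length in pixels is half the picture's height over the tangent of half this angle, whatever the lens; pixels are square), "cx", "cy" (the principal point, pixels), "k1" (the pictures are not rectified: a ray, as slopes to the right and down, at radius r is drawn at 1 + k1 r^2 times it, then the intrinsics apply), "pose" (4x4, takes a point from camera to world coordinates). Camera axes: x right, y up, looking along -z (the intrinsics and any distortion apply to the point x, -y, -z); pixel columns grow to the right and rows downward; lengths in m; the calibration is good to about 2 mm. A picture is of the moment at which its call begins: read the wrist's pose just before it. camera_model takes no time and is no camera call; for the wrist camera it gives the pose at the moment of the call.
- close_job(): hands the job in, once; it reports no verdict.
The state is a dict: "time_s": time; "q": joint angles; "qvel": joint speeds; "joint_efforts": joint torques, N m; "position": TCP position; "tool_rot": TCP orientation; "ft_force": force on the tool from outside, world axes, zero at the start; "wrist_torque": the same for the moment, N m; "grip_width": finger opening in m.
Only numpy, scipy, OpenCV 4.12 (cv2) and the standard library are available. Lean on these libraries where they do the work, as an engineer would, in place of code of your own. Each camera call takes 0.05 s, during which the arm holds its last target. There are 200 camera calls.

## Working session

There is one attempt and no reset: what is moved stays moved. The work goes in short steps, Python scripts to look and compute and a shell command to move; the robot and the scene stay as the last step left them, time stands still between calls to the robot, and variables do not carry over. Pictures are saved under pics/ and viewed, about 12 in all and at most 16, crops included, and the job is handed in when it is done.

```bash
mkdir -p pics; ls
python3 - <<'E'
from rig import env, eyes
import cv2, json
s=env.observe(); print(s)
for n in ("scene","top"):
    im=eyes.get_image(n); cv2.imwrite(f"pics/{n}0.png",im[:,:,::-1]); m=eyes.camera_model(n); print(n,m)
a=cv2.imread("pics/scene0.png");b=cv2.imread("pics/top0.png")
E
```

```text
pics
{'time_s': 0.0, 'q': array([ 5.64165789e+01,  2.18425370e+01,  7.43856781e+01, -9.35046805e-04,
        8.38582955e+01, -1.23360986e+01]), 'qvel': array([-0.00376142,  0.02364982,  0.00027974, -0.01005882, -0.06117273,
       -0.05923318]), 'joint_efforts': array([ 4.43133104e-04, -4.48471498e+01, -2.31278658e+01, -1.76070212e-04,
        4.81158044e-03,  7.04167775e-06]), 'position': array([0.19915722, 0.51235601, 0.23069184]), 'tool_rot': array([[-8.21680401e-04,  3.62392238e-01,  9.32025317e-01],
       [-1.26683888e-03,  9.32024506e-01, -3.62393040e-01],
       [-9.99998860e-01, -1.47849717e-03, -3.06733692e-04]]), 'ft_force': array([ 0.5265694 ,  0.27373758, -0.12591289]), 'wrist_torque': array([-0.01233953, -0.00539632,  0.02213718]), 'grip_width': 0.08521489078928915}
scene {'vfov': 42.1762200427447, 'cx': 250.09230899860054, 'cy': 194.64730126646305, 'k1': -0.16034322329398382, 'pose': array([[ 0.74094516, -0.53204622,  0.40978907,  1.16561443],
       [ 0.67139071,  0.60078169, -0.43393072, -0.72205339],
       [-0.01532257,  0.59664744,  0.80235718,  1.36177607],
       [ 0.        ,  0.        ,  0.        ,  1.        ]])}
top {'vfov': 42.08140636742001, 'cx': 257.71534542768603, 'cy': 185.24119872998077, 'k1': -0.06730297268638326, 'pose': array([[ 0.01037882,  0.99393378, -0.10948936,  0.36165615],
       [-0.99991995,  0.01110855,  0.00605694,  0.00861767],
       [ 0.00723647,  0.10941773,  0.99396951,  1.39694393],
       [ 0.        ,  0.        ,  0.        ,  1.        ]])}
```

View pics/top0.png

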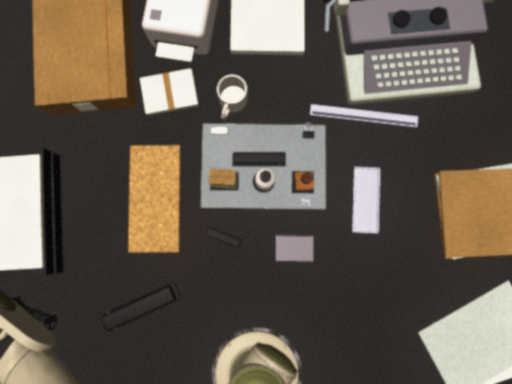

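View pics/scene0.png

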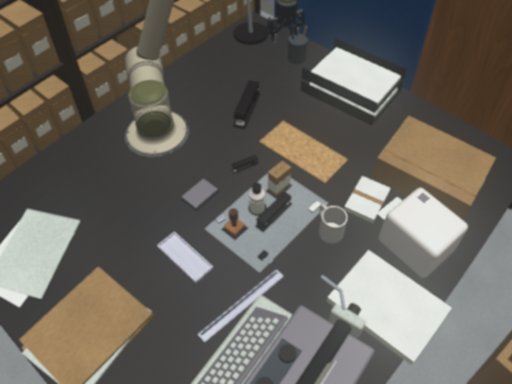

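The top view shows the board at (264,166). On it are the box (223,178), bottle (264,179), stamp (304,181) and a stapler (259,158). The cork mat is at (154,199) and the pale tray at (366,200). There are three staplers: small (224,237), large (141,306) and the one on the board (259,158). The board one should be the middle-sized. Next I measure them and check in an enlarged crop.

```bash
cat > h.py <<'E'
import numpy as np, cv2
def K(m,h=384):
    f=h/2/np.tan(np.radians(m["vfov"]/2)); return np.array([[f,0,m["cx"]],[0,f,m["cy"]],[0,0,1]])
def cast(m,px,z):
    "pixels (N,2) -> world points on plane z"
    px=np.asarray(px,float).reshape(-1,1,2)
    u=cv2.undistortPoints(px,K(m),np.array([m["k1"],0,0,0.]),None,None)[:,0]
    P=np.asarray(m["pose"]); d=np.c_[u[:,0],-u[:,1],-np.ones(len(u))]@P[:3,:3].T
    t=(z-P[2,3])/d[:,2]; return P[:3,3]+d*t[:,None]
def proj(m,X):
    P=np.asarray(m["pose"]); c=(np.asarray(X,float).reshape(-1,3)-P[:3,3])@P[:3,:3]
    u=np.c_[c[:,0]/-c[:,2],-c[:,1]/-c[:,2]]; r=(u**2).sum(1,keepdims=True); u=u*(1+m["k1"]*r)
    return u@K(m)[:2,:2].T+K(m)[:2,2]
def rect(m,mask,z,roi=None):
    "largest blob in roi (x0,y0,x1,y1) -> centre, (long,short) mm, angle of long axis deg"
    k=np.zeros_like(mask)
    if roi: x0,y0,x1,y1=roi; k[y0:y1,x0:x1]=mask[y0:y1,x0:x1]
    else: k=mask
    c=max(cv2.findContours(k,cv2.RETR_EXTERNAL,cv2.CHAIN_APPROX_NONE)[0],key=cv2.contourArea)
    w=cast(m,c[:,0],z)[:,:2]
    b=cv2.boxPoints(cv2.minAreaRect((w*1000).astype(np.float32)))
    e=[b[1]-b[0],b[2]-b[1]]; L=[np.linalg.norm(v) for v in e]; i=int(np.argmax(L))
    a=np.degrees(np.arctan2(e[i][1],e[i][0]))%180
    return b.mean(0).round(1),(round(L[i],1),round(L[1-i],1)),round(a,1)
E
python3 - <<'E'
from rig import eyes
from h import *
m=eyes.camera_model("top"); im=cv2.imread("pics/top0.png"); hsv=cv2.cvtColor(im,cv2.COLOR_BGR2HSV); H,S,V=cv2.split(hsv)
u=lambda b:(b*255).astype(np.uint8)
print("mat",rect(m,u((S>90)&(V>90)),.003,(110,130,200,270)))
print("tray",rect(m,u(V>120),.012,(340,150,395,250)))
print("board",rect(m,u(V>75),.008,(190,118,335,215)))
print("stapler",rect(m,u(V<60),.059,(225,148,292,168)))
print("smallst",rect(m,u((V>25)&(V<70)),.02,(200,222,250,250)), "large",rect(m,u((V>30)),.05,(95,275,190,335)))
print("box",rect(m,u((S>90)),.111,(205,165,240,190)))
print("stamp",rect(m,u((S>120)),.037,(290,168,318,195)))
print("centres ink cap, knob, mug",cast(m,[[264.5,177.5]],.131),cast(m,[[306,179]],.111),cast(m,[[232,91]],.095))
w=eyes.camera_model("wrist"); print(w)
c=cv2.resize(im[110:260,190:390],None,fx=4,fy=4,interpolation=cv2.INTER_CUBIC); cv2.imwrite("pics/c1.png",c)
E
```

```text
mat (array([477.5, 291.9], dtype=float32), (np.float32(304.2), np.float32(146.6)), np.float32(0.8))
tray (array([ 477.9, -303.2], dtype=float32), (np.float32(185.5), np.float32(76.7)), np.float32(177.9))
board (array([572.1, -14.8], dtype=float32), (np.float32(355.3), np.float32(247.8)), np.float32(90.6))
stapler (array([582.1,  -2.3], dtype=float32), (np.float32(135.8), np.float32(30.2)), np.float32(90.7))
smallst (array([373.5,  90.2], dtype=float32), (np.float32(135.0), np.float32(73.9)), np.float32(90.7)) large (array([187.6, 306.1], dtype=float32), (np.float32(253.2), np.float32(155.6)), np.float32(91.1))
box (array([523.8,  92.4], dtype=float32), (np.float32(70.1), np.float32(41.9)), np.float32(90.6))
stamp (array([ 524.6, -124.1], dtype=float32), (np.float32(49.8), np.float32(49.7)), np.float32(0.6))
centres ink cap, knob, mug [[ 0.52120676 -0.01623394  0.131     ]] [[ 0.52102901 -0.12454335  0.111     ]] [[0.75895524 0.07239892 0.095     ]]
{'vfov': 58.93421089615038, 'cx': 257.7680420660071, 'cy': 192.0412039770797, 'k1': 0.010912647017788865, 'pose': array([[ 0.36346493, -0.88681013, -0.28541379,  0.12671214],
       [ 0.93160705,  0.34557689,  0.11262738,  0.54201481],
       [-0.00124669, -0.3068296 ,  0.95176365,  0.37338068],
       [ 0.        ,  0.        ,  0.        ,  1.        ]])}
```

View pics/c1.png

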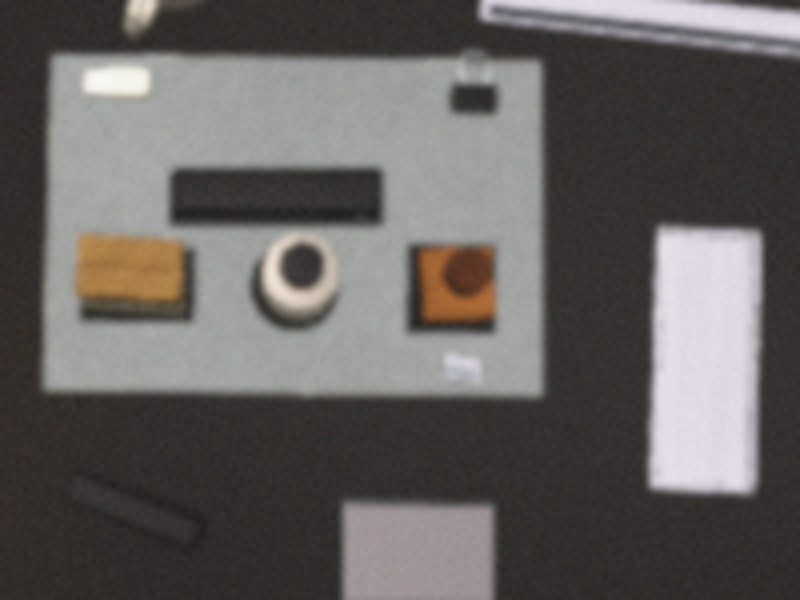

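The crop confirms that the stapler on the board, crop (277,195), i.e. (259,158) in the top view, is the middle one. It measures about 140 mm; the other two are clearly shorter and longer. The first move goes over the row, for a wrist view.

```bash
python3 -m pendant '{"travel":[[20,-32,0],[20,-32,0],[20,-32,0],[20,-32,0],[20,-32,0],[20,-32,0],[20,-32,0],[20,-32,0],[20,-32,0],[20,-32,0],[20,-32,0],[20,-32,0],[20,-32,0],[20,-32,0],[20,-32,0],[24,-32,0],[0,0,0],[0,0,0],[0,0,0]],"delta_rot":[[0,0,-0.108],[0,0,-0.108],[0,0,-0.108],[0,0,-0.108],[0,0,-0.108],[0,0,-0.108],[0,0,-0.108],[0,0,-0.108],[0,0,-0.108],[0,0,-0.108],[0,0,-0.108],[0,0,0],[0,0,0],[0,0,0],[0,0,0],[0,0,0],[0,0,0],[0,0,0],[0,0,0]]}' 85 40
python3 - <<'E'
from rig import eyes,env
from h import *
import pickle
s=env.observe(); print(s['position'],s['tool_rot'][:,1],s['q'])
m=eyes.camera_model("wrist"); im=eyes.get_image("wrist")[:,:,::-1]; cv2.imwrite("pics/w1.png",im); pickle.dump(m,open("w1.pkl","wb"))
E
```

```text
time_s: 1.68
position: [0.5229, 0.0008, 0.2309]
tool_rot: [[-0.001, 1.0, 0.012], [0.0, 0.012, -1.0], [-1.0, -0.001, -0.001]]
ft_force: [-0.9, 1.1, -0.4]
grip_width: 0.085
[0.52289014 0.00080223 0.23090901] [ 0.99993082  0.01170234 -0.00118501] [-1.29043545e+01  1.91307176e+01  7.85787824e+01  1.25695780e-02
  8.23633554e+01 -1.35765262e+01]
```

View pics/w1.png

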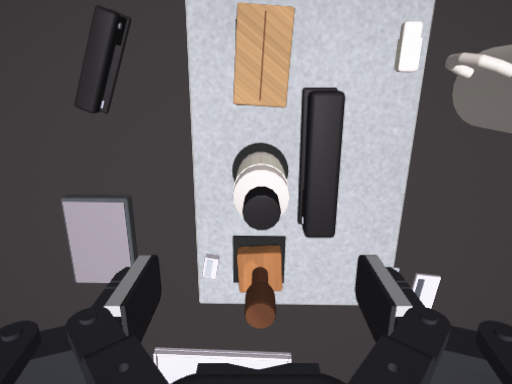

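The wrist view (image right is +x, up is +y) shows the box (264,57), ink cap (261,210), stamp knob (260,315), stapler top (325,163), and dark pads under the bottle and the stamp.

Run:
```python
from h import *
import pickle
m=pickle.load(open("w1.pkl","rb")); im=cv2.imread("pics/w1.png"); H,S,V=cv2.split(cv2.cvtColor(im,cv2.COLOR_BGR2HSV))
u=lambda b:(b*255).astype(np.uint8)
print("box",rect(m,u(S>70),.111,(225,0,300,115)))
print("box corners",(cast(m,[[237,5],[293,10],[286,106],[235,103]],.111)*1000).round(1)[:,:2].tolist())
print("cap",rect(m,u(V<60),.131,(240,192,284,232)))
print("knob",(cast(m,[[260,314]],.111)*1000).round(1))
print("stapler",rect(m,u(V<60),.059,(299,86,346,242)))
print("stapler top box corners",(cast(m,[[310,92],[343,95],[334,237],[306,237]],.059)*1000).round(1)[:,:2].tolist())
print("sq pad L,R,top",(cast(m,[[233.5,260],[285,260],[260,236.5]],.011)*1000).round(1)[:,:2].tolist())
print("rd pad L,R,top",(cast(m,[[233,172],[289,172],[260,145]],.011)*1000).round(1)[:,:2].tolist())
```

```text
box (array([525.6,  97.7], dtype=float32), (np.float32(67.4), np.float32(39.5)), np.float32(87.0))
box corners [[507.8, 130.8], [546.5, 128.1], [544.0, 63.8], [505.8, 65.6]]
cap (array([526.1, -12.4], dtype=float32), (np.float32(29.4), np.float32(27.6)), np.float32(90.6))
knob [[ 526.8 -121.6  111. ]]
stapler (array([581.7,   4.6], dtype=float32), (np.float32(143.5), np.float32(37.2)), np.float32(90.7))
stapler top box corners [[569.0, 72.8], [598.4, 70.5], [601.5, -68.0], [573.1, -68.3]]
sq pad L,R,top [[495.6, -122.2], [557.2, -121.5], [526.9, -91.0]]
rd pad L,R,top [[496.3, -13.5], [557.8, -12.9], [525.6, 16.6]]
```

The wrist and top views agree to about 4 mm: the pads' x is about 525, and their y about 95, -14 and -123. Box first.

```bash
python3 -m pendant '{"travel":[[1,30,0],[1,34,0],[0,30,-20],[0,0,-30],[0,0,-30],[0,0,-30],[0,0,-25],[0,0,-20],[0,0,-11],[0,0,0],[0,0,0]],"delta_rot":[[0,0,0],[0,0,0],[0,0,0],[0,0,0],[0,0,0],[0,0,0],[0,0,0],[0,0,0],[0,0,0],[0,0,0],[0,0,0]]}' 85 40
python3 -m pendant '{"travel":[[0,0,0],[0,0,0],[0,0,0],[0,0,0],[0,0,0],[0,0,0],[0,0,0],[0,0,0]],"delta_rot":[[0,0,0],[0,0,0],[0,0,0],[0,0,0],[0,0,0],[0,0,0],[0,0,0],[0,0,0]]}' 20 40
```

```text
time_s: 2.65
position: [0.5248, 0.0954, 0.0656]
tool_rot: [[-0.0, 1.0, 0.013], [0.0, 0.013, -1.0], [-1.0, -0.0, -0.0]]
ft_force: [0.2, 0.4, 0.5]
grip_width: 0.0852
time_s: 3.32
position: [0.5256, 0.0946, 0.0662]
tool_rot: [[0.001, 1.0, 0.012], [0.0, 0.012, -1.0], [-1.0, 0.001, -0.0]]
ft_force: [-1.7, -0.1, 6.9]
grip_width: 0.0402
```

```bash
python3 -m pendant '{"travel":[[0,0,10],[0,0,20],[0,0,20],[5,15,0],[6,24,0],[6,24,0],[6,24,0],[6,24,0],[6,24,0],[6,24,0],[6,23,0],[5,15,0],[0,0,0],[0,0,-18],[0,0,-18],[0,0,-12],[0,0,-6],[0,0,-3],[0,0,0],[0,0,0]],"delta_rot":[[0,0,0],[0,0,0],[0,0,0],[0,0,0],[0,0,0],[0,0,0],[0,0,0],[0,0,0],[0,0,0],[0,0,0],[0,0,0],[0,0,0],[0,0,0],[0,0,0],[0,0,0],[0,0,0],[0,0,0],[0,0,0],[0,0,0],[0,0,0]]}' 20 40
```

```text
time_s: 4.98
position: [0.5777, 0.2914, 0.0592]
tool_rot: [[0.001, 1.0, 0.012], [0.0, 0.012, -1.0], [-1.0, 0.001, -0.0]]
ft_force: [-0.6, 0.4, -1.9]
grip_width: 0.04
```

```bash
python3 -m pendant '{"travel":[[0,0,-1],[0,0,0]],"delta_rot":[[0,0,0],[0,0,0]]}' 20 40
python3 -m pendant '{"travel":[[0,0,0],[0,0,0],[0,0,0],[0,0,0],[0,0,15],[0,0,35],[0,0,35],[0,0,35],[-5,-30,0],[-6,-35,0],[-6,-35,0],[-6,-35,0],[-6,-35,0],[-6,-35,0],[-6,-35,0],[-6,-35,0],[-5,-31,0],[0,0,-30],[0,0,-30],[0,0,-16]],"delta_rot":[[0,0,0],[0,0,0],[0,0,0],[0,0,0],[0,0,0],[0,0,0],[0,0,0],[0,0,0],[0,0,0],[0,0,0],[0,0,0],[0,0,0],[0,0,0],[0,0,0],[0,0,0],[0,0,0],[0,0,0],[0,0,0],[0,0,0],[0,0,0]]}' 85 40
```

```text
time_s: 5.15
position: [0.5778, 0.2916, 0.0582]
tool_rot: [[0.002, 1.0, 0.012], [0.0, 0.012, -1.0], [-1.0, 0.002, -0.0]]
ft_force: [-1.3, -1.6, 3.0]
grip_width: 0.0405
time_s: 6.82
position: [0.5241, -0.0149, 0.0989]
tool_rot: [[-0.003, 1.0, 0.011], [0.001, 0.011, -1.0], [-1.0, -0.003, -0.001]]
ft_force: [-0.6, 0.7, -0.1]
grip_width: 0.085
```

```bash
python3 -m pendant '{"travel":[[0,0,0],[0,0,0],[0,0,0],[0,0,0],[0,0,0],[0,0,0],[0,0,0],[0,0,0],[0,0,0],[0,0,0]],"delta_rot":[[0,0,0],[0,0,0],[0,0,0],[0,0,0],[0,0,0],[0,0,0],[0,0,0],[0,0,0],[0,0,0],[0,0,0]]}' 15 40
python3 - <<'E'
from rig import eyes
import cv2
cv2.imwrite("pics/w2.png",eyes.get_image("wrist")[:,:,::-1])
E
```

```text
time_s: 7.65
position: [0.5259, -0.0144, 0.1027]
tool_rot: [[0.003, 1.0, 0.012], [-0.001, 0.012, -1.0], [-1.0, 0.003, 0.001]]
ft_force: [-2.2, -1.2, 5.2]
grip_width: 0.0292
```

View pics/w2.png

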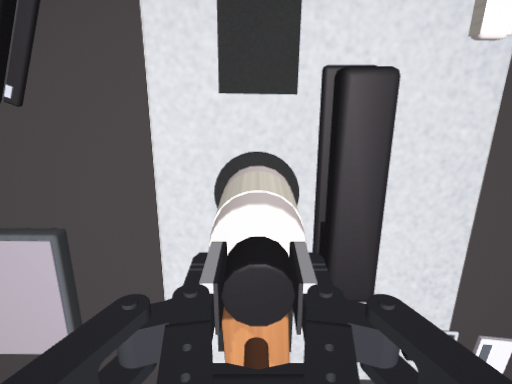

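The wrist view shows the cap held between the fingers at (258,285) and the oblong pad bare at (258,45).

```bash
python3 -m pendant '{"travel":[[0,0,10],[0,0,20],[0,0,25],[-4,20,0],[-5,30,0],[-5,32,0],[-5,32,0],[-5,32,0],[-5,32,0],[-5,32,0],[-5,32,0],[-5,30,0],[-4,20,0],[0,14,0],[0,0,-10],[0,0,-20],[0,0,-18],[0,0,-8],[0,0,-6],[0,0,0]],"delta_rot":[[0,0,0],[0,0,0],[0,0,0],[0,0,0],[0,0,0],[0,0,0],[0,0,0],[0,0,0],[0,0,0],[0,0,0],[0,0,0],[0,0,0],[0,0,0],[0,0,0],[0,0,0],[0,0,0],[0,0,0],[0,0,0],[0,0,0],[0,0,0]]}' 15 40
python3 -m pendant '{"travel":[[0,0,-1],[0,0,0],[0,0,0]],"delta_rot":[[0,0,0],[0,0,0],[0,0,0]]}' 15 40
```

```text
time_s: 9.37
position: [0.4779, 0.2911, 0.0951]
tool_rot: [[0.001, 1.0, 0.011], [0.0, 0.011, -1.0], [-1.0, 0.001, -0.0]]
ft_force: [-0.3, -0.3, -0.1]
grip_width: 0.0288
time_s: 9.62
position: [0.478, 0.2913, 0.0948]
tool_rot: [[0.002, 1.0, 0.011], [0.001, 0.011, -1.0], [-1.0, 0.002, -0.001]]
ft_force: [-2.4, -1.0, 7.1]
grip_width: 0.0287
```

```bash
python3 -m pendant '{"travel":[[0,0,0],[0,0,0],[0,0,0],[0,0,0],[0,0,20],[0,0,35],[0,0,35],[4,-33,0],[4,-38,0],[4,-38,0],[4,-38,0],[4,-38,0],[5,-38,0],[5,-38,0],[5,-38,0],[5,-38,0],[4,-38,0],[4,-38,0],[0,0,-30],[0,0,-30]],"delta_rot":[[0,0,0],[0,0,0],[0,0,0],[0,0,0],[0,0,0],[0,0,0],[0,0,0],[0,0,0],[0,0,0],[0,0,0],[0,0,0],[0,0,0],[0,0,0],[0,0,0],[0,0,0],[0,0,0],[0,0,0],[0,0,0],[0,0,0],[0,0,0]]}' 85 40
python3 -m pendant '{"travel":[[0,0,-30],[0,0,-15],[0,0,-5],[0,0,0]],"delta_rot":[[0,0,0],[0,0,0],[0,0,0],[0,0,0]]}' 85 40
```

```text
time_s: 11.28
position: [0.526, -0.124, 0.1234]
tool_rot: [[0.004, 1.0, 0.009], [-0.002, 0.009, -1.0], [-1.0, 0.004, 0.002]]
ft_force: [0.8, 0.5, -0.3]
grip_width: 0.0854
time_s: 11.62
position: [0.5249, -0.1213, 0.0724]
tool_rot: [[-0.002, 1.0, 0.012], [0.001, 0.012, -1.0], [-1.0, -0.002, -0.001]]
ft_force: [0.1, 0.3, -0.5]
grip_width: 0.085
```

```bash
python3 -m pendant '{"travel":[[0,0,0],[0,0,0],[0,0,0],[0,0,0],[0,0,0],[0,0,0],[0,0,0],[0,0,0],[0,0,0],[0,0,0]],"delta_rot":[[0,0,0],[0,0,0],[0,0,0],[0,0,0],[0,0,0],[0,0,0],[0,0,0],[0,0,0],[0,0,0],[0,0,0]]}' 15 40
```

```text
time_s: 12.45
position: [0.5257, -0.1215, 0.0741]
tool_rot: [[0.001, 1.0, 0.012], [-0.001, 0.012, -1.0], [-1.0, 0.001, 0.001]]
ft_force: [-0.3, 1.1, 6.4]
grip_width: 0.0293
```

```bash
python3 -m pendant '{"travel":[[0,0,10],[0,0,22],[0,0,22],[-10,15,0],[-13,30,0],[-13,33,0],[-13,33,0],[-13,33,0],[-13,33,0],[-13,33,0],[-13,33,0],[-13,33,0],[-13,33,0],[-13,33,0],[-10,33,0],[0,25,0],[0,13,0],[0,0,-10],[0,0,-20],[0,0,-20]],"delta_rot":[[0,0,0],[0,0,0],[0,0,0],[0,0,0],[0,0,0],[0,0,0],[0,0,0],[0,0,0],[0,0,0],[0,0,0],[0,0,0],[0,0,0],[0,0,0],[0,0,0],[0,0,0],[0,0,0],[0,0,0],[0,0,0],[0,0,0],[0,0,0]]}' 15 40
python3 -m pendant '{"travel":[[0,0,-8],[0,0,-3],[0,0,-1],[0,0,0]],"delta_rot":[[0,0,0],[0,0,0],[0,0,0],[0,0,0]]}' 15 40
```

```text
time_s: 14.12
position: [0.3754, 0.2921, 0.0775]
tool_rot: [[0.002, 1.0, 0.013], [0.001, 0.013, -1.0], [-1.0, 0.002, -0.001]]
ft_force: [0.9, 0.0, -1.2]
grip_width: 0.029
time_s: 14.45
position: [0.3754, 0.2916, 0.0662]
tool_rot: [[0.0, 1.0, 0.012], [0.0, 0.012, -1.0], [-1.0, 0.0, -0.0]]
ft_force: [-0.3, -0.8, -1.6]
grip_width: 0.0293
```

```bash
python3 -m pendant '{"travel":[[0,0,-1],[0,0,0]],"delta_rot":[[0,0,0],[0,0,0]]}' 15 40
python3 -m pendant '{"travel":[[0,0,0],[0,0,0],[0,0,0],[0,0,0],[0,0,25],[0,0,40],[0,0,40],[0,0,40],[15,-29,20],[15,-29,0],[15,-29,0],[15,-29,0],[15,-29,0],[15,-29,0],[15,-29,0],[15,-29,0],[15,-29,0],[15,-31,0],[0,0,0],[0,0,0]],"delta_rot":[[0,0,0],[0,0,0],[0,0,0],[0,0,0],[0,0,0],[0,0,0],[0,0,0],[0,0,0],[0,0,0],[0,0,0],[0,0,0],[0,0,0],[0,0,0],[0,0,0],[0,0,0],[0,0,0],[0,0,0],[0,0,0],[0,0,0],[0,0,0]]}' 85 40
python3 - <<'E'
from rig import eyes
from h import *
import pickle
m=eyes.camera_model("wrist"); im=eyes.get_image("wrist")[:,:,::-1].copy(); cv2.imwrite("pics/w3.png",im); pickle.dump(m,open("w3.pkl","wb"))
t=eyes.get_image("top")[:,:,::-1]; cv2.imwrite("pics/t3.png",t)
V=cv2.cvtColor(im,cv2.COLOR_BGR2HSV)[:,:,2]; M=cv2.morphologyEx((V<60).astype(np.uint8)*255,cv2.MORPH_OPEN,np.ones((5,5),np.uint8))
for c in cv2.findContours(M[:,195:400].copy(),cv2.RETR_LIST,cv2.CHAIN_APPROX_NONE,offset=(195,0))[0]:
    if 800<cv2.contourArea(c)<20000:
        w=(cast(m,c[:,0],.011)[:,:2]*1000).astype(np.float32); print(c[:,0].mean(0).round(),cv2.minAreaRect(w))
E
```

```text
time_s: 14.62
position: [0.3758, 0.2918, 0.0661]
tool_rot: [[0.002, 1.0, 0.012], [0.001, 0.012, -1.0], [-1.0, 0.002, -0.001]]
ft_force: [-3.2, -1.5, 12.4]
grip_width: 0.0292
time_s: 16.28
position: [0.5256, -0.0017, 0.2288]
tool_rot: [[-0.001, 1.0, 0.009], [0.0, 0.009, -1.0], [-1.0, -0.001, -0.0]]
ft_force: [-0.3, 0.5, 0.3]
grip_width: 0.0848
[267. 375.] ((542.9880981445312, -293.2464904785156), (199.08506774902344, 33.774654388427734), 0.6246497631072998)
[377. 328.] ((682.4622802734375, -212.4348907470703), (67.6624984741211, 193.31068420410156), 1.945717453956604)
[256. 257.] ((525.7265625, -120.69102478027344), (59.826759338378906, 59.856449127197266), 0.48861929774284363)
[257. 168.] ((525.9263305664062, -11.521812438964844), (58.091896057128906, 58.22291564941406), 0.48000168800354004)
[314. 161.] ((590.5909423828125, -6.5367431640625), (42.49700164794922, 164.77859497070312), 0.542775571346283)
[258.  58.] ((526.078857421875, 98.57356262207031), (78.2846450805664, 50.1186637878418), 89.8094253540039)
```

View pics/w3.png

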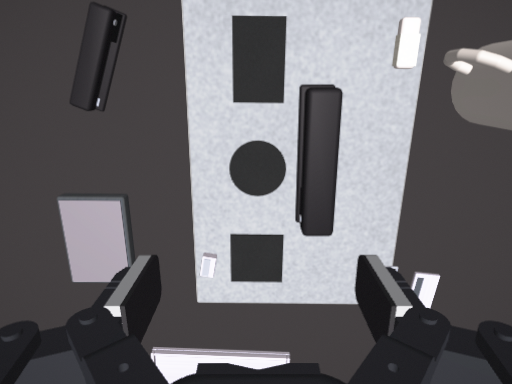

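View pics/t3.png

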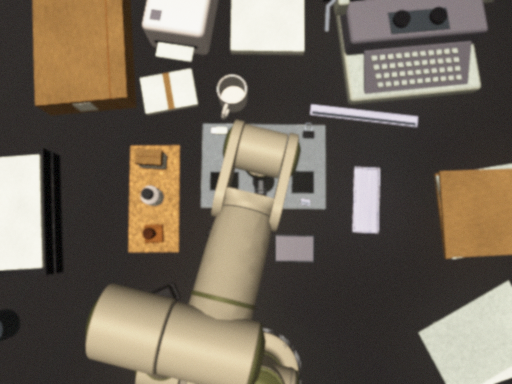

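The wrist view shows all three pads bare, at (258,58), (257,168) and (256,257), and the stapler at (322,161). In the top view the box, bottle and stamp stand on the cork at (151,157), (151,195) and (153,233). Next is the stapler.

```bash
python3 -m pendant '{"travel":[[20,0,-10],[20,1,-30],[18,1,-35],[0,0,-35],[0,0,-35],[0,0,-30],[0,0,-20],[0,0,-10],[0,0,0],[0,0,0]],"delta_rot":[[0,0,0],[0,0,0],[0,0,0],[0,0,0],[0,0,0],[0,0,0],[0,0,0],[0,0,0],[0,0,0],[0,0,0]]}' 85 60
python3 -m pendant '{"travel":[[0,0,0],[0,0,0],[0,0,0],[0,0,0],[0,0,0],[0,0,0],[0,0,0],[0,0,0],[0,0,0],[0,0,0]],"delta_rot":[[0,0,0],[0,0,0],[0,0,0],[0,0,0],[0,0,0],[0,0,0],[0,0,0],[0,0,0],[0,0,0],[0,0,0]]}' 15 60
```

```text
time_s: 17.22
position: [0.5836, 0.0022, 0.0252]
tool_rot: [[0.001, 1.0, 0.013], [-0.0, 0.013, -1.0], [-1.0, 0.001, 0.0]]
ft_force: [0.4, 0.1, 1.1]
grip_width: 0.0851
time_s: 18.05
position: [0.584, 0.0015, 0.0253]
tool_rot: [[0.002, 1.0, 0.012], [-0.0, 0.012, -1.0], [-1.0, 0.002, 0.0]]
ft_force: [0.5, 0.5, 6.6]
grip_width: 0.0311
```

```bash
python3 -m pendant '{"travel":[[0,0,10],[0,0,25],[0,0,35],[0,0,30],[-7,-20,0],[-7,-20,0],[-7,-20,0],[-7,-20,0],[-7,-20,0],[-7,-20,0],[-7,-20,0],[-7,-20,0],[-7,-20,0],[-7,-20,0],[-7,-20,0],[-7,-20,0],[-7,-20,0],[-7,-20,0],[-6,-22,0],[0,0,0]],"delta_rot":[[0,0,0],[0,0,0],[0,0,0],[0,0,0],[0,0,-0.108],[0,0,-0.108],[0,0,-0.108],[0,0,-0.108],[0,0,-0.108],[0,0,-0.108],[0,0,-0.108],[0,0,-0.108],[0,0,-0.108],[0,0,-0.108],[0,0,-0.108],[0,0,-0.108],[0,0,-0.108],[0,0,-0.108],[0,0,-0.108],[0,0,0]]}' 15 60
python3 - <<'E'
from rig import eyes
from h import *
import pickle
m=eyes.camera_model("wrist"); im=eyes.get_image("wrist")[:,:,::-1].copy(); cv2.imwrite("pics/w4.png",im); pickle.dump(m,open("w4.pkl","wb"))
E
```

```text
time_s: 19.72
position: [0.478, -0.3037, 0.1244]
tool_rot: [[-0.001, -0.046, -0.999], [-0.001, -0.999, 0.046], [-1.0, 0.001, 0.001]]
ft_force: [0.5, 0.5, -3.3]
grip_width: 0.0313
```

View pics/w4.png

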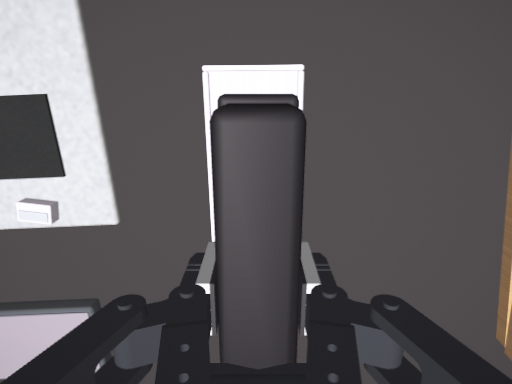

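The wrist view shows the stapler held level and the tray's far end at (203–304, 66) below it. I cast those edges.

Run:
```python
from h import *
import pickle
m=pickle.load(open("w4.pkl","rb"))
print((cast(m,[[203,67],[304,66],[207,150],[212,240],[303,100]],.012)*1000).round(1)[:,:2])
print("stapler far edge top",(cast(m,[[213,112],[304,112],[258,104]],.1244-.0253+.059)*1000).round(1)[:,:2], (cast(m,[[219,97],[298,97]],.1244-.0253+.018)*1000).round(1)[:,:2])
```

```text
[[ 569.4 -268.4]
 [ 566.7 -339.4]
 [ 510.5 -265.7]
 [ 435.4 -262.9]
 [ 543.7 -338.6]]
stapler far edge top [[ 549.3 -291.9]
 [ 548.  -320.3]
 [ 551.1 -306.1]] [[ 552.3 -289.6]
 [ 550.7 -323.1]]
```

```bash
python3 -m pendant '{"travel":[[0,2,-20],[0,1,-30],[0,0,-25],[0,0,-15],[0,0,-8],[0,0,-4],[0,0,0],[0,0,-1],[0,0,0]],"delta_rot":[[0,0,0],[0,0,0],[0,0,0],[0,0,0],[0,0,0],[0,0,0],[0,0,0],[0,0,0],[0,0,0]]}' 15 60
```

```text
time_s: 20.52
position: [0.4797, -0.2976, 0.0222]
tool_rot: [[0.001, -0.037, -0.999], [-0.001, -0.999, 0.037], [-1.0, 0.001, -0.001]]
ft_force: [0.1, 0.6, -3.4]
grip_width: 0.0315
```

```bash
python3 -m pendant '{"travel":[[-1,-3,0],[0,0,-1],[0,0,0],[0,0,0]],"delta_rot":[[0,0,0],[0,0,0],[0,0,0],[0,0,0]]}' 15 60
python3 -m pendant '{"travel":[[0,0,0],[0,0,0],[0,0,0],[0,0,0],[0,0,0],[0,0,25],[0,0,35],[0,0,40],[0,0,40],[0,0,40],[0,0,0]],"delta_rot":[[0,0,0],[0,0,0],[0,0,0],[0,0,0],[0,0,0],[0,0,0],[0,0,0],[0,0,0],[0,0,0],[0,0,0],[0,0,0]]}' 85 40
python3 - <<'E'
from rig import eyes
import cv2
cv2.imwrite("pics/w5.png",eyes.get_image("wrist")[:,:,::-1])
E
```

```text
time_s: 20.85
position: [0.4786, -0.3012, 0.0213]
tool_rot: [[0.001, -0.037, -0.999], [-0.002, -0.999, 0.037], [-1.0, 0.002, -0.001]]
ft_force: [-1.3, -1.5, 5.6]
grip_width: 0.0313
time_s: 21.77
position: [0.4803, -0.3021, 0.2083]
tool_rot: [[0.01, -0.037, -0.999], [-0.01, -0.999, 0.037], [-1.0, 0.009, -0.01]]
ft_force: [0.3, -1.8, 0.4]
grip_width: 0.0854
```

View pics/w5.png

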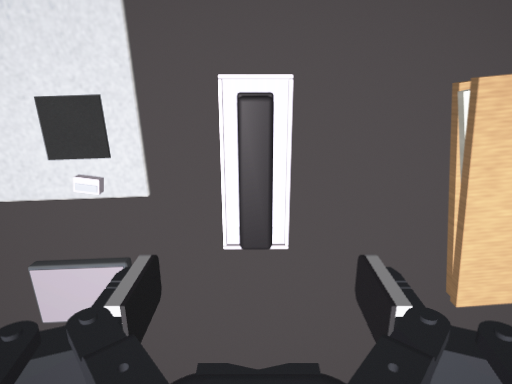

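The wrist view shows the stapler lying flat in the tray at (256,170), clear of the walls. Back to the mat for the stamp.

```bash
python3 -m pendant '{"travel":[[-6,25,0],[-6,35,0],[-6,35,0],[-6,35,0],[-6,35,0],[-6,35,0],[-6,35,0],[-6,35,0],[-6,35,0],[-6,35,0],[-6,35,0],[-6,35,0],[-6,35,0],[-6,35,0],[-6,35,0],[-6,35,0],[-6,35,0],[-2,9,0],[0,0,0],[0,0,0]],"delta_rot":[[0,0,0.108],[0,0,0.108],[0,0,0.108],[0,0,0.108],[0,0,0.108],[0,0,0.108],[0,0,0.108],[0,0,0.108],[0,0,0.108],[0,0,0.108],[0,0,0.108],[0,0,0.108],[0,0,0.108],[0,0,0.108],[0,0,0.108],[0,0,0],[0,0,0],[0,0,0],[0,0,0],[0,0,0]]}' 85 40
```

```text
time_s: 23.48
position: [0.3739, 0.2933, 0.1995]
tool_rot: [[-0.002, 1.0, 0.013], [-0.001, 0.013, -1.0], [-1.0, -0.002, 0.001]]
ft_force: [0.5, 0.5, 0.1]
grip_width: 0.0847
```

```bash
python3 -m pendant '{"travel":[[2,-1,-20],[0,0,-35],[0,0,-35],[0,0,-25],[0,0,-13],[0,0,-5],[0,0,0],[0,0,0]],"delta_rot":[[0,0,0],[0,0,0],[0,0,0],[0,0,0],[0,0,0],[0,0,0],[0,0,0],[0,0,0]]}' 85 40
python3 -m pendant '{"travel":[[0,0,0],[0,0,0],[0,0,0],[0,0,0],[0,0,0],[0,0,0],[0,0,0],[0,0,0],[0,0,0],[0,0,0]],"delta_rot":[[0,0,0],[0,0,0],[0,0,0],[0,0,0],[0,0,0],[0,0,0],[0,0,0],[0,0,0],[0,0,0],[0,0,0]]}' 15 40
```

```text
time_s: 24.15
position: [0.3769, 0.292, 0.0679]
tool_rot: [[0.001, 1.0, 0.011], [0.0, 0.011, -1.0], [-1.0, 0.001, -0.0]]
ft_force: [0.1, 0.2, 0.3]
grip_width: 0.0849
time_s: 24.98
position: [0.3763, 0.2927, 0.0678]
tool_rot: [[0.001, 1.0, 0.012], [0.0, 0.012, -1.0], [-1.0, 0.001, -0.0]]
ft_force: [-2.7, -0.7, 6.7]
grip_width: 0.0291
```

Run:
```python
from h import *
import pickle
m=pickle.load(open("w1.pkl","rb")); im=cv2.imread("pics/w1.png"); H,S,V=cv2.split(cv2.cvtColor(im,cv2.COLOR_BGR2HSV))
M=((S>120)&(V>100)).astype(np.uint8)*255
print(rect(m,M,.037,(230,246,292,268)), rect(m,M,.037,(230,246,292,296)))
ys,xs=np.where(M[240:296,225:295]); print(xs.min()+225,xs.max()+225,ys.min()+240)
g=cv2.cvtColor(im,cv2.COLOR_BGR2GRAY); print(g[225:255,245].tolist(), g[255,222:300].tolist())
```

```text
(array([ 525.9, -103.1], dtype=float32), (np.float32(49.2), np.float32(26.0)), np.float32(0.7)) (array([ 526.4, -118.6], dtype=float32), (np.float32(56.0), np.float32(49.4)), np.float32(93.0))
237 281 246
[205, 207, 205, 202, 203, 206, 208, 205, 201, 202, 156, 37, 48, 48, 48, 50, 49, 49, 50, 51, 42, 60, 80, 76, 77, 76, 74, 77, 94, 125] [205, 205, 203, 202, 203, 205, 207, 209, 209, 204, 175, 96, 49, 49, 50, 110, 132, 134, 136, 137, 139, 145, 144, 142, 141, 139, 141, 140, 140, 140, 142, 144, 142, 140, 140, 142, 144, 145, 142, 141, 142, 146, 150, 153, 152, 151, 150, 150, 151, 149, 148, 147, 146, 145, 144, 146, 147, 145, 141, 88, 49, 50, 78, 181, 203, 205, 206, 208, 207, 203, 198, 198, 197, 199, 201, 202, 200, 200]
```

```bash
python3 -m pendant '{"travel":[[0,0,10],[0,0,22],[0,0,22],[8,-15,0],[12,-30,0],[12,-33,0],[12,-33,0],[12,-33,0],[12,-33,0],[12,-33,0],[12,-33,0],[12,-33,0],[12,-33,0],[12,-33,0],[12,-33,0],[12,-33,0],[9,-25,0],[0,-12,0],[0,0,0],[0,0,0]],"delta_rot":[[0,0,0],[0,0,0],[0,0,0],[0,0,0],[0,0,0],[0,0,0],[0,0,0],[0,0,0],[0,0,0],[0,0,0],[0,0,0],[0,0,0],[0,0,0],[0,0,0],[0,0,0],[0,0,0],[0,0,0],[0,0,0],[0,0,0],[0,0,0]]}' 15 40
python3 -m pendant '{"travel":[[0,0,-10],[0,0,-15],[0,0,-10],[0,0,-5],[0,0,-3],[0,0,0],[0,0,0]],"delta_rot":[[0,0,0],[0,0,0],[0,0,0],[0,0,0],[0,0,0],[0,0,0],[0,0,0]]}' 15 40
```

```text
time_s: 26.65
position: [0.5366, -0.1519, 0.1209]
tool_rot: [[-0.001, 1.0, 0.011], [0.001, 0.011, -1.0], [-1.0, -0.001, -0.001]]
ft_force: [-0.5, 0.9, -0.8]
grip_width: 0.029
time_s: 27.23
position: [0.5375, -0.1522, 0.0786]
tool_rot: [[0.0, 1.0, 0.012], [-0.0, 0.012, -1.0], [-1.0, 0.0, 0.0]]
ft_force: [0.6, 0.8, -0.4]
grip_width: 0.0291
```

```bash
python3 -m pendant '{"travel":[[0,0,8],[-4,11,0],[-4,11,0],[-4,11,0],[0,0,-8],[0,0,-1],[0,0,0],[0,0,0]],"delta_rot":[[0,0,0],[0,0,0],[0,0,0],[0,0,0],[0,0,0],[0,0,0],[0,0,0],[0,0,0]]}' 15 40
```

```text
time_s: 27.9
position: [0.5254, -0.1196, 0.0771]
tool_rot: [[-0.0, 1.0, 0.012], [0.0, 0.012, -1.0], [-1.0, -0.0, -0.0]]
ft_force: [1.3, 1.3, -1.8]
grip_width: 0.0291
```

Lower the last millimetre, release and go to the bottle at (478,291).

```bash
python3 -m pendant '{"travel":[[0,0,-1],[0,0,-0.5],[0,0,0],[0,0,0]],"delta_rot":[[0,0,0],[0,0,0],[0,0,0],[0,0,0]]}' 15 40
python3 -m pendant '{"travel":[[0,0,0],[0,0,0],[0,0,0],[0,0,0],[0,0,20],[0,0,35],[0,0,40],[-4,35,0],[-4,38,0],[-4,38,0],[-4,38,0],[-4,38,0],[-4,38,0],[-4,38,0],[-5,38,0],[-5,38,0],[-5,38,0],[-4,34,0],[0,0,0],[0,0,0]],"delta_rot":[[0,0,0],[0,0,0],[0,0,0],[0,0,0],[0,0,0],[0,0,0],[0,0,0],[0,0,0],[0,0,0],[0,0,0],[0,0,0],[0,0,0],[0,0,0],[0,0,0],[0,0,0],[0,0,0],[0,0,0],[0,0,0],[0,0,0],[0,0,0]]}' 85 40
```

```text
time_s: 28.23
position: [0.5254, -0.1196, 0.0759]
tool_rot: [[0.0, 1.0, 0.012], [-0.0, 0.012, -1.0], [-1.0, 0.0, 0.0]]
ft_force: [-0.6, 0.3, -1.2]
grip_width: 0.0293
time_s: 29.9
position: [0.4777, 0.293, 0.1706]
tool_rot: [[-0.0, 1.0, 0.015], [-0.0, 0.015, -1.0], [-1.0, -0.0, 0.0]]
ft_force: [0.5, -1.1, 0.6]
grip_width: 0.0851
```

```bash
python3 -m pendant '{"travel":[[0,0,-25],[0,0,-28],[0,0,-15],[0,0,-6],[0,0,-2],[0,0,0],[0,0,0]],"delta_rot":[[0,0,0],[0,0,0],[0,0,0],[0,0,0],[0,0,0],[0,0,0],[0,0,0]]}' 85 40
python3 -m pendant '{"travel":[[0,0,0],[0,0,0],[0,0,0],[0,0,0],[0,0,0],[0,0,0],[0,0,0],[0,0,0],[0,0,0],[0,0,0]],"delta_rot":[[0,0,0],[0,0,0],[0,0,0],[0,0,0],[0,0,0],[0,0,0],[0,0,0],[0,0,0],[0,0,0],[0,0,0]]}' 15 40
```

```text
time_s: 30.48
position: [0.479, 0.2914, 0.0959]
tool_rot: [[0.002, 1.0, 0.011], [0.001, 0.011, -1.0], [-1.0, 0.002, -0.001]]
ft_force: [0.2, 0.5, 0.4]
grip_width: 0.085
time_s: 31.32
position: [0.4783, 0.2917, 0.0952]
tool_rot: [[0.0, 1.0, 0.012], [0.0, 0.012, -1.0], [-1.0, 0.0, -0.0]]
ft_force: [-2.2, 0.3, 5.7]
grip_width: 0.0286
```

```bash
python3 -m pendant '{"travel":[[0,0,10],[0,0,22],[0,0,22],[3,-15,0],[5,-30,0],[5,-32,0],[5,-32,0],[5,-32,0],[5,-32,0],[5,-32,0],[5,-32,0],[5,-32,0],[4,-25,0],[0,-11,0],[0,0,0],[0,0,-10],[0,0,-15],[0,0,-10],[0,0,-7],[0,0,0]],"delta_rot":[[0,0,0],[0,0,0],[0,0,0],[0,0,0],[0,0,0],[0,0,0],[0,0,0],[0,0,0],[0,0,0],[0,0,0],[0,0,0],[0,0,0],[0,0,0],[0,0,0],[0,0,0],[0,0,0],[0,0,0],[0,0,0],[0,0,0],[0,0,0]]}' 15 40
python3 -m pendant '{"travel":[[0,0,-2],[0,0,0],[0,0,0]],"delta_rot":[[0,0,0],[0,0,0],[0,0,0]]}' 15 40
```

```text
time_s: 32.98
position: [0.5245, -0.0121, 0.1057]
tool_rot: [[-0.003, 1.0, 0.013], [0.001, 0.013, -1.0], [-1.0, -0.003, -0.001]]
ft_force: [-0.9, -0.1, -1.5]
grip_width: 0.0289
time_s: 33.23
position: [0.5255, -0.0132, 0.1053]
tool_rot: [[0.001, 1.0, 0.012], [-0.0, 0.012, -1.0], [-1.0, 0.001, 0.0]]
ft_force: [-0.0, 0.7, -0.7]
grip_width: 0.0289
```

```bash
python3 -m pendant '{"travel":[[0,0,-1],[0,0,-1],[0,0,0],[0,0,0]],"delta_rot":[[0,0,0],[0,0,0],[0,0,0],[0,0,0]]}' 15 40
python3 -m pendant '{"travel":[[0,0,0],[0,0,0],[0,0,0],[0,0,0],[0,0,20],[0,0,35],[0,0,35],[4,25,0],[5,35,0],[5,35,0],[5,35,0],[5,35,0],[6,35,0],[6,35,0],[6,35,0],[6,35,0],[4,0,0],[0,0,0],[0,0,0]],"delta_rot":[[0,0,0],[0,0,0],[0,0,0],[0,0,0],[0,0,0],[0,0,0],[0,0,0],[0,0,0],[0,0,0],[0,0,0],[0,0,0],[0,0,0],[0,0,0],[0,0,0],[0,0,0],[0,0,0],[0,0,0],[0,0,0],[0,0,0]]}' 85 40
```

```text
time_s: 33.57
position: [0.5255, -0.0135, 0.1032]
tool_rot: [[0.001, 1.0, 0.012], [-0.0, 0.012, -1.0], [-1.0, 0.001, 0.0]]
ft_force: [-0.5, -0.1, 2.0]
grip_width: 0.029
time_s: 35.15
position: [0.5772, 0.2912, 0.1924]
tool_rot: [[-0.001, 1.0, 0.012], [-0.0, 0.012, -1.0], [-1.0, -0.001, 0.0]]
ft_force: [0.7, -0.9, -0.4]
grip_width: 0.0849
```

```bash
python3 -m pendant '{"travel":[[0,0,-25],[0,0,-35],[0,0,-35],[0,0,-22],[0,0,-12],[0,0,-4],[0,0,0],[0,0,0]],"delta_rot":[[0,0,0],[0,0,0],[0,0,0],[0,0,0],[0,0,0],[0,0,0],[0,0,0],[0,0,0]]}' 85 40
python3 -m pendant '{"travel":[[0,0,0],[0,0,0],[0,0,0],[0,0,0],[0,0,0],[0,0,0],[0,0,0],[0,0,0]],"delta_rot":[[0,0,0],[0,0,0],[0,0,0],[0,0,0],[0,0,0],[0,0,0],[0,0,0],[0,0,0]]}' 20 40
```

```text
time_s: 35.82
position: [0.5779, 0.291, 0.061]
tool_rot: [[0.001, 1.0, 0.011], [0.0, 0.011, -1.0], [-1.0, 0.001, -0.0]]
ft_force: [-0.0, 0.4, 0.8]
grip_width: 0.0846
time_s: 36.48
position: [0.5776, 0.2917, 0.0607]
tool_rot: [[0.001, 1.0, 0.012], [0.0, 0.012, -1.0], [-1.0, 0.001, -0.0]]
ft_force: [-0.9, -0.1, 6.2]
grip_width: 0.0405
```

```bash
python3 -m pendant '{"travel":[[0,0,10],[0,0,20],[0,0,20],[-4,-16,0],[-6,-25,0],[-6,-25,0],[-6,-25,0],[-6,-25,0],[-6,-25,0],[-6,-25,0],[-6,-25,0],[-6,-5,0],[0,0,0],[0,0,-15],[0,0,-15],[0,0,-7],[0,0,-3],[0,0,0],[0,0,0]],"delta_rot":[[0,0,0],[0,0,0],[0,0,0],[0,0,0],[0,0,0],[0,0,0],[0,0,0],[0,0,0],[0,0,0],[0,0,0],[0,0,0],[0,0,0],[0,0,0],[0,0,0],[0,0,0],[0,0,0],[0,0,0],[0,0,0],[0,0,0]]}' 20 40
python3 -m pendant '{"travel":[[0,0,-1],[0,0,-0.5],[0,0,0],[0,0,0]],"delta_rot":[[0,0,0],[0,0,0],[0,0,0],[0,0,0]]}' 20 40
```

```text
time_s: 38.07
position: [0.5257, 0.096, 0.0703]
tool_rot: [[0.001, 1.0, 0.013], [0.0, 0.013, -1.0], [-1.0, 0.001, -0.0]]
ft_force: [0.4, 0.1, -2.4]
grip_width: 0.0399
time_s: 38.4
position: [0.5255, 0.0956, 0.0687]
tool_rot: [[0.001, 1.0, 0.012], [0.0, 0.012, -1.0], [-1.0, 0.001, -0.0]]
ft_force: [0.4, 0.2, -0.3]
grip_width: 0.0401
```

```bash
python3 -m pendant '{"travel":[[0,0,0],[0,0,0],[0,0,0],[0,0,0],[0,0,20],[0,0,35],[0,0,35],[0,0,35],[0,-10,35],[0,-30,0],[0,-30,0],[0,-30,0],[0,0,0],[0,0,0],[0,0,0]],"delta_rot":[[0,0,0],[0,0,0],[0,0,0],[0,0,0],[0,0,0],[0,0,0],[0,0,0],[0,0,0],[0,0,0],[0,0,0],[0,0,0],[0,0,0],[0,0,0],[0,0,0],[0,0,0]]}' 85 40
python3 - <<'E'
from rig import eyes
from h import *
import pickle
m=eyes.camera_model("wrist"); im=eyes.get_image("wrist")[:,:,::-1].copy(); cv2.imwrite("pics/w6.png",im); pickle.dump(m,open("w6.pkl","wb"))
cv2.imwrite("pics/c6.png",cv2.resize(im[:340,180:430],None,fx=1.75,fy=1.75,interpolation=cv2.INTER_CUBIC))
E
```

```text
time_s: 39.65
position: [0.5252, -0.0041, 0.2283]
tool_rot: [[-0.0, 1.0, 0.012], [0.0, 0.012, -1.0], [-1.0, -0.0, -0.0]]
ft_force: [-0.7, 1.0, -0.5]
grip_width: 0.0852
```

View pics/c6.png

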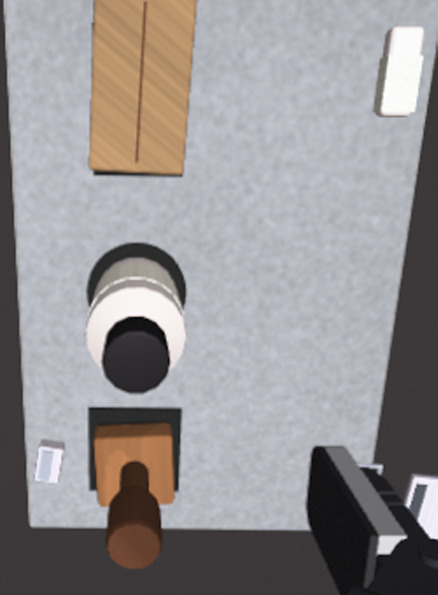

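The crop shows all three standing upright on their own pads: box (140,88), bottle (137,320), stamp (135,465). To check y centring without parallax I turn the wrist 90° and look at each one head-on.

```bash
python3 -m pendant '{"travel":[[-2,-9,0],[-2,-9,0],[-2,-9,0],[-2,-9,0],[-2,-9,0],[-2,-9,0],[-2,-9,0],[-2,-9,0],[-2,-9,0],[-2,-9,0],[-2,-9,0],[-2,-9,0],[-1,-9,0],[0,0,0],[0,0,0],[0,0,0]],"delta_rot":[[0,0,0.12],[0,0,0.12],[0,0,0.12],[0,0,0.12],[0,0,0.12],[0,0,0.12],[0,0,0.12],[0,0,0.12],[0,0,0.12],[0,0,0.12],[0,0,0.12],[0,0,0.12],[0,0,0.12],[0,0,0],[0,0,0],[0,0,0]]}' 85 40
cat > snap.py <<'E'
import sys,pickle
from rig import eyes
from h import *
m=eyes.camera_model("wrist"); im=eyes.get_image("wrist")[:,:,::-1].copy(); n=sys.argv[1]
cv2.imwrite(f"pics/{n}.png",im); pickle.dump(m,open(n+".pkl","wb"))
E
python3 snap.py va
python3 -m pendant '{"travel":[[0,36,0],[0,36,0],[0,37,0],[0,0,0],[0,0,0],[0,0,0]],"delta_rot":[[0,0,0],[0,0,0],[0,0,0],[0,0,0],[0,0,0],[0,0,0]]}' 85 40
python3 snap.py vb
python3 -m pendant '{"travel":[[0,36,0],[0,36,0],[0,37,0],[0,0,0],[0,0,0],[0,0,0]],"delta_rot":[[0,0,0],[0,0,0],[0,0,0],[0,0,0],[0,0,0],[0,0,0]]}' 85 40
python3 snap.py vc
python3 - <<'E'
import cv2,numpy as np
cv2.imwrite("pics/v.png",np.hstack([cv2.resize(cv2.imread(f"pics/v{c}.png")[120:384,195:325],None,fx=2,fy=2,interpolation=cv2.INTER_CUBIC) for c in "abc"]))
E
```

```text
time_s: 41.03
position: [0.5004, -0.1205, 0.2283]
tool_rot: [[-0.0, 0.001, 1.0], [0.0, 1.0, -0.001], [-1.0, 0.0, -0.0]]
ft_force: [-0.3, -0.5, -0.3]
grip_width: 0.0848
time_s: 41.58
position: [0.5004, -0.0122, 0.2284]
tool_rot: [[0.0, -0.001, 1.0], [-0.0, 1.0, 0.001], [-1.0, -0.0, 0.0]]
ft_force: [-0.5, -0.4, -0.1]
grip_width: 0.0853
time_s: 42.13
position: [0.5006, 0.0956, 0.2282]
tool_rot: [[-0.0, 0.0, 1.0], [-0.0, 1.0, -0.0], [-1.0, -0.0, -0.0]]
ft_force: [-0.9, -0.4, 0.7]
grip_width: 0.0849
```

View pics/v.png

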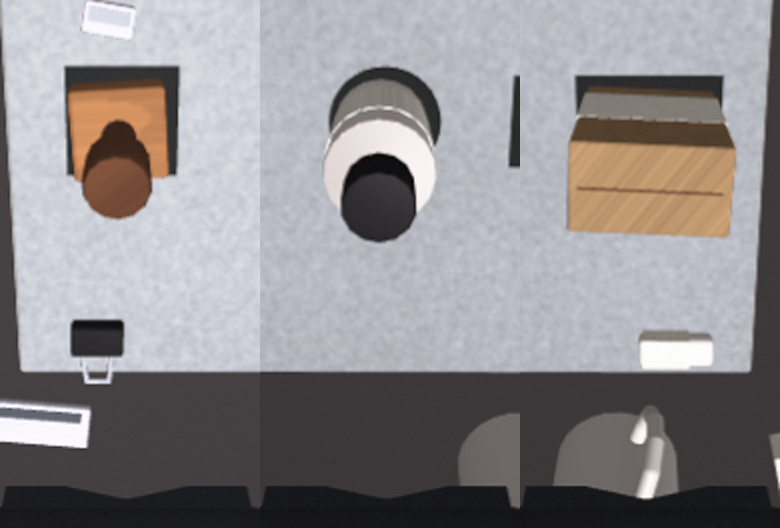

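The head-on views, left to right, show the stamp sitting left of its pad's middle (towards -y), the bottle slightly so, and the box nearly centred. I work out the offsets.

Run:
```python
from h import *
import pickle
u=lambda b:(b*255).astype(np.uint8)
for n,pz in zip("abc",("sq","round","obl")):
    m=pickle.load(open(f"v{n}.pkl","rb")); im=cv2.imread(f"pics/v{n}.png"); H,S,V=cv2.split(cv2.cvtColor(im,cv2.COLOR_BGR2HSV))
    P=lambda c,z:(cast(m,np.array(c,float)/2*[1,1]+[195,120],z)[:,:2]*1000).round(1).tolist()
    k={"a":0,"b":260,"c":520}[n]
    dark=u((V<75)); 
    if n=="a":
        print("sq pad L,R,near",P([[65.5,150],[180,150],[120,66.5]],.011))
        for r in (170,180,190,200):
            xs=np.where(S[r,220:300]>100)[0]+220; ds=np.where(V[r,220:300]<75)[0]+220
            print(r,(cast(m,[[xs.min()-.5,r],[xs.max()+.5,r]],.037)[:,1]*1000).round(1), (cast(m,[[min(ds.min(),xs.min())-.5,r],[ds.max()+.5,r]],.011)[:,1]*1000).round(1))
        col=245; print("col",V[150:175,col].tolist(), cast(m,[[245,153],[245,163]],.037)[:,0])
        print("knob",P([[117,187]],.111))
    if n=="b":
        print("pad",P([[330-k,125],[441-k,125],[385-k,67]],.011)); 
        print("cap",P([[379-k,205]],.131),rect(m,u(V<70),.131,(234,200,275,242)))
        print("body",P([[324-k,172],[436-k,172]],.093))
        print("shaft near bottom",P([[384-k,79]],.011))
    if n=="c":
        print("pad",P([[575-k,85],[723-k,85],[650-k,76]],.011)); 
        print("box top",P([[570-k,139],[734-k,148],[729-k,237],[567-k,229]],.111), rect(m,u(S>60),.111,(210,185,310,245)))
        print("box bottom edge",P([[584-k,89],[716-k,93]],.011))
```

```text
sq pad L,R,near [[542.0, -153.1], [542.2, -89.3], [494.9, -122.5]]
170 [-149.2  -99.6] [-152.6  -91.5]
180 [-148.4  -98.4] [-151.8  -91.3]
190 [-148.7  -98.3] [-152.1  -92.2]
200 [-148.   -98.1] [-152.5  -91.9]
col [224, 221, 182, 95, 51, 51, 51, 51, 52, 51, 59, 73, 84, 88, 108, 156, 188, 191, 193, 200, 209, 216, 219, 218, 218] [0.48939692 0.49957338]
knob [[524.9, -123.1]]
pad [[527.6, -42.0], [527.6, 19.2], [495.2, -11.7]]
cap [[524.4, -13.9]] (array([522.6, -14.3], dtype=float32), (np.float32(32.9), np.float32(27.6)), np.float32(180.0))
body [[525.0, -38.2], [525.0, 10.6]]
shaft near bottom [[501.7, -12.2]]
pad [[505.1, 58.2], [505.2, 138.3], [500.2, 98.8]]
box top [[504.3, 66.2], [508.2, 132.0], [547.5, 131.4], [543.8, 63.5]] (array([522.7,  98.3], dtype=float32), (np.float32(67.1), np.float32(46.4)), np.float32(87.9))
box bottom edge [[507.3, 63.0], [509.6, 134.7]]
```

Run:
```python
from h import *
import pickle
m=pickle.load(open("vc.pkl","rb")); im=cv2.imread("pics/vc.png"); g=cv2.cvtColor(im,cv2.COLOR_BGR2GRAY).astype(float); g=cv2.GaussianBlur(g,(3,3),0)
d=np.diff(g,axis=0)
def line(name,cols,r0,r1,sgn,z):
    pts=[]
    for c in cols:
        s=sgn*d[r0:r1,c]; i=int(s.argmax()); a,b,e=(s[max(i-1,0)],s[i],s[min(i+1,len(s)-1)]); q=(a-e)/(2*(a-2*b+e)+1e-9)
        pts.append((c,r0+i+.5+np.clip(q,-1,1)))
    w=cast(m,pts,z)*1000; p=np.polyfit(w[:,1],w[:,0],1); r=w[:,0]-np.polyval(p,w[:,1])
    p=np.polyfit(w[abs(r)<2*r.std()+.1,1],w[abs(r)<2*r.std()+.1,0],1)
    print(name,"x at y=98:",round(np.polyval(p,98.3),1),"yaw",round(-np.degrees(np.arctan(p[0])),2),"sd",round(r.std(),2))
line("pad near",range(228,292,2),153,162,-1,.011)
line("box top near",range(225,296,2),183,200,1,.111)
line("box top far",range(225,294,2),228,243,1,.111)
line("board far",range(205,300,3),298,312,-1,.008)
print(m["pose"].round(3)[:3])
```

```text
pad near x at y=98: 499.5 yaw -0.04 sd 0.01
box top near x at y=98: 506.4 yaw -2.66 sd 0.05
box top far x at y=98: 546.1 yaw -2.66 sd 0.15
board far x at y=98: 689.3 yaw -0.08 sd 0.21
[[ 0.001 -0.952 -0.307  0.423]
 [ 1.     0.001  0.001  0.097]
 [-0.    -0.307  0.952  0.371]]
```

The box is centred to within 1 mm but turned -2.6° from its pad. The bottle is 2.4 mm off and the stamp about 2 mm off, both towards -y. There is plenty of time, so I correct all three, box first.

```bash
python3 -m pendant '{"travel":[[2,0,0],[2,0,0],[2,0,0],[2,0,0],[2,0,0],[2,0,0],[2,0,0],[2,0,0],[2,0,0],[2,0,0],[2,0,0],[2,0,0],[1,0,0],[0,0,0],[0,0,-30],[0,0,-35],[0,0,-35],[0,0,-30],[0,0,-20],[0,0,-9]],"delta_rot":[[0,0,-0.1154],[0,0,-0.1154],[0,0,-0.1154],[0,0,-0.1154],[0,0,-0.1154],[0,0,-0.1154],[0,0,-0.1154],[0,0,-0.1154],[0,0,-0.1154],[0,0,-0.1154],[0,0,-0.1154],[0,0,-0.1154],[0,0,-0.1154],[0,0,-0.1154],[0,0,0],[0,0,0],[0,0,0],[0,0,0],[0,0,0],[0,0,0]]}' 85 40
python3 -m pendant '{"travel":[[0,0,0],[0,0,0],[0,0,0],[0,0,0],[0,0,0],[0,0,0],[0,0,0],[0,0,0],[0,0,0]],"delta_rot":[[0,0,0],[0,0,0],[0,0,0],[0,0,0],[0,0,0],[0,0,0],[0,0,0],[0,0,0],[0,0,0]]}' 20 40
```

```text
time_s: 43.85
position: [0.5243, 0.095, 0.0666]
tool_rot: [[-0.005, 0.999, -0.046], [0.0, -0.046, -0.999], [-1.0, -0.005, 0.0]]
ft_force: [0.1, 0.5, -0.2]
grip_width: 0.0851
time_s: 44.6
position: [0.5261, 0.0964, 0.0708]
tool_rot: [[0.003, 0.999, -0.043], [-0.001, -0.043, -0.999], [-1.0, 0.003, 0.0]]
ft_force: [-0.7, -1.8, 7.1]
grip_width: 0.0399
```

```bash
python3 -m pendant '{"travel":[[0,0,4],[0,0,3],[0,0,0],[0,0,0],[0,0,0],[0,0,-3],[0,0,-3],[0,0,-1],[0,0,0],[0,0,0]],"delta_rot":[[0,0,0],[0,0,0],[0,0,0.023],[0,0,0.023],[0,0,0],[0,0,0],[0,0,0],[0,0,0],[0,0,0],[0,0,0]]}' 20 40
python3 -m pendant '{"travel":[[0,0,0],[0,0,0],[0,0,0],[0,0,0],[0,0,20],[0,0,35],[0,0,35],[0,-20,0],[0,-30,0],[0,-30,0],[0,-29,0],[0,0,0],[0,0,0]],"delta_rot":[[0,0,0],[0,0,0],[0,0,0],[0,0,0],[0,0,0],[0,0,0],[0,0,0],[0,0,0],[0,0,0],[0,0,0],[0,0,0],[0,0,0],[0,0,0]]}' 85 40
```

```text
time_s: 45.43
position: [0.5251, 0.0966, 0.0708]
tool_rot: [[0.001, 1.0, 0.002], [-0.0, 0.002, -1.0], [-1.0, 0.001, 0.0]]
ft_force: [-6.7, 0.1, 17.6]
grip_width: 0.0399
time_s: 46.52
position: [0.5253, -0.0135, 0.159]
tool_rot: [[-0.0, 1.0, -0.0], [0.0, -0.0, -1.0], [-1.0, -0.0, -0.0]]
ft_force: [-0.1, -0.2, 1.0]
grip_width: 0.0848
```

```bash
python3 -m pendant '{"travel":[[0,0,-25],[0,0,-20],[0,0,-8],[0,0,-2],[0,0,0],[0,0,0]],"delta_rot":[[0,0,0],[0,0,0],[0,0,0],[0,0,0],[0,0,0],[0,0,0]]}' 85 40
python3 -m pendant '{"travel":[[0,0,0],[0,0,0],[0,0,0],[0,0,0],[0,0,0],[0,0,0],[0,0,0],[0,0,0],[0,0,0],[0,0,0]],"delta_rot":[[0,0,0],[0,0,0],[0,0,0],[0,0,0],[0,0,0],[0,0,0],[0,0,0],[0,0,0],[0,0,0],[0,0,0]]}' 15 40
python3 -m pendant '{"travel":[[0,0,3],[0,0,3],[0,1.2,0],[0,1.2,0],[0,0,0],[0,0,-3],[0,0,-2],[0,0,-1],[0,0,0],[0,0,0]],"delta_rot":[[0,0,0],[0,0,0],[0,0,0],[0,0,0],[0,0,0],[0,0,0],[0,0,0],[0,0,0],[0,0,0],[0,0,0]]}' 15 40
```

```text
time_s: 47.02
position: [0.5258, -0.0121, 0.1052]
tool_rot: [[0.001, 1.0, 0.003], [-0.0, 0.003, -1.0], [-1.0, 0.001, 0.0]]
ft_force: [0.4, 1.0, 0.6]
grip_width: 0.085
time_s: 47.85
position: [0.5254, -0.0125, 0.1047]
tool_rot: [[0.001, 1.0, 0.002], [-0.0, 0.002, -1.0], [-1.0, 0.001, 0.0]]
ft_force: [-0.5, -0.4, 6.0]
grip_width: 0.029
time_s: 48.68
position: [0.5253, -0.01, 0.1047]
tool_rot: [[0.0, 1.0, 0.002], [-0.0, 0.002, -1.0], [-1.0, 0.0, 0.0]]
ft_force: [-2.3, 0.2, 6.8]
grip_width: 0.0288
```

```bash
python3 -m pendant '{"travel":[[0,0,0],[0,0,0],[0,0,0],[0,0,0],[0,0,20],[0,0,35],[0,-20,0],[0,-30,0],[0,-30,0],[0,-30,0],[0,0,0],[0,0,-30],[0,0,-30],[0,0,-17],[0,0,-6],[0,0,0],[0,0,0]],"delta_rot":[[0,0,0],[0,0,0],[0,0,0],[0,0,0],[0,0,0],[0,0,0],[0,0,0],[0,0,0],[0,0,0],[0,0,0],[0,0,0],[0,0,0],[0,0,0],[0,0,0],[0,0,0],[0,0,0],[0,0,0]]}' 85 40
python3 -m pendant '{"travel":[[0,0,0],[0,0,0],[0,0,0],[0,0,0],[0,0,0],[0,0,0],[0,0,0],[0,0,0],[0,0,0],[0,0,0]],"delta_rot":[[0,0,0],[0,0,0],[0,0,0],[0,0,0],[0,0,0],[0,0,0],[0,0,0],[0,0,0],[0,0,0],[0,0,0]]}' 15 40
python3 -m pendant '{"travel":[[0,0,3],[0,0,3],[0.5,1,0],[0.5,1,0],[0,0,0],[0,0,-3],[0,0,-2],[0,0,-1],[0,0,0],[0,0,0]],"delta_rot":[[0,0,0],[0,0,0],[0,0,0.015],[0,0,0.015],[0,0,0],[0,0,0],[0,0,0],[0,0,0],[0,0,0],[0,0,0]]}' 15 40
```

```text
time_s: 50.1
position: [0.5258, -0.12, 0.0771]
tool_rot: [[0.001, 1.0, 0.003], [-0.0, 0.003, -1.0], [-1.0, 0.001, 0.0]]
ft_force: [1.0, -0.4, -0.1]
grip_width: 0.0853
time_s: 50.93
position: [0.5254, -0.1201, 0.0769]
tool_rot: [[0.001, 1.0, 0.002], [-0.0, 0.002, -1.0], [-1.0, 0.001, 0.0]]
ft_force: [-1.2, 0.9, 5.1]
grip_width: 0.0291
time_s: 51.77
position: [0.5262, -0.118, 0.0769]
tool_rot: [[0.0, 0.999, 0.032], [-0.0, 0.032, -0.999], [-1.0, 0.0, 0.0]]
ft_force: [-2.3, 2.1, 7.6]
grip_width: 0.0288
```

Release, rise and repeat the three head-on views.

```bash
python3 -m pendant '{"travel":[[0,0,0],[0,0,0],[0,0,0],[0,0,0],[0,0,20],[0,0,35],[0,0,35],[-2,0,35],[-2,0,25],[-2,0,0],[-2,0,0],[-2,0,0],[-2,0,0],[-2,0,0],[-2,0,0],[-2,0,0],[-2,0,0],[-2,0,0],[-2,0,0],[-2,-2,0]],"delta_rot":[[0,0,0],[0,0,0],[0,0,0],[0,0,0],[0,0,0],[0,0,0],[0,0,0],[0,0,0.12],[0,0,0.12],[0,0,0.12],[0,0,0.12],[0,0,0.12],[0,0,0.12],[0,0,0.12],[0,0,0.12],[0,0,0.12],[0,0,0.12],[0,0,0.12],[0,0,0.12],[0,0,0.1]]}' 85 40
python3 -m pendant '{"travel":[[0,0,0],[0,0,0]],"delta_rot":[[0,0,0],[0,0,0]]}'
python3 snap.py xa
python3 -m pendant '{"travel":[[0,36,0],[0,36,0],[0,37,0],[0,0,0],[0,0,0],[0,0,0]],"delta_rot":[[0,0,0],[0,0,0],[0,0,0],[0,0,0],[0,0,0],[0,0,0]]}' 85 40
python3 snap.py xb
python3 -m pendant '{"travel":[[0,36,0],[0,36,0],[0,37,0],[0,0,0],[0,0,0],[0,0,0]],"delta_rot":[[0,0,0],[0,0,0],[0,0,0],[0,0,0],[0,0,0],[0,0,0]]}' 85 40
python3 snap.py xc
python3 - <<'E'
import cv2,numpy as np
cv2.imwrite("pics/x.png",np.hstack([cv2.resize(cv2.imread(f"pics/x{c}.png")[120:384,195:325],None,fx=2,fy=2,interpolation=cv2.INTER_CUBIC) for c in "abc"]))
E
```

```text
time_s: 53.43
position: [0.5001, -0.1198, 0.2262]
tool_rot: [[-0.0, -0.008, 1.0], [0.0, 1.0, 0.008], [-1.0, 0.0, -0.0]]
ft_force: [-1.5, -0.1, -0.9]
grip_width: 0.0848
time_s: 53.6
position: [0.5003, -0.12, 0.2262]
tool_rot: [[-0.0, 0.002, 1.0], [0.0, 1.0, -0.002], [-1.0, 0.0, -0.0]]
ft_force: [-0.5, 1.3, -0.5]
grip_width: 0.0849
time_s: 54.15
position: [0.5005, -0.0112, 0.2263]
tool_rot: [[0.0, -0.001, 1.0], [-0.0, 1.0, 0.001], [-1.0, -0.0, 0.0]]
ft_force: [-0.3, -0.8, -0.1]
grip_width: 0.085
time_s: 54.7
position: [0.5006, 0.0969, 0.2262]
tool_rot: [[-0.0, -0.0, 1.0], [-0.0, 1.0, 0.0], [-1.0, -0.0, -0.0]]
ft_force: [-0.3, -1.4, -0.6]
grip_width: 0.085
```

View pics/x.png

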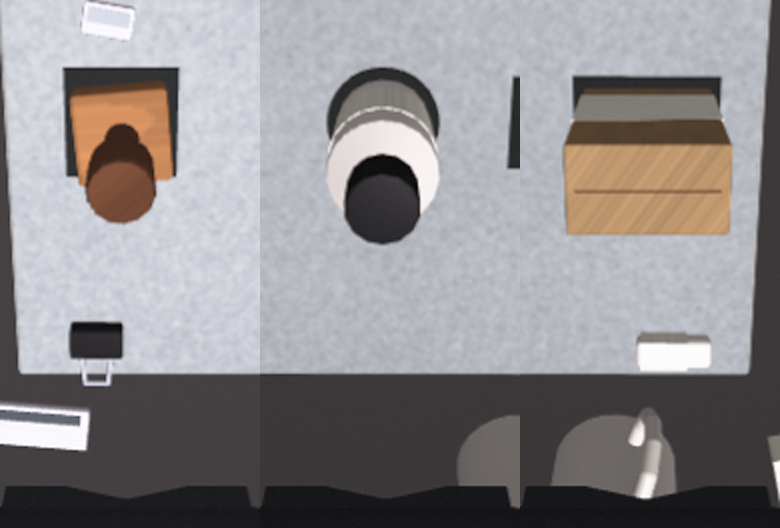

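The box is now square and central and the bottle central. The stamp at (122,140) is central but turned about 4°: my correction had the wrong sign. I measure before mending it.

Run:
```python
from h import *
import pickle
m=pickle.load(open("xa.pkl","rb")); im=cv2.imread("pics/xa.png"); H,S,V=cv2.split(cv2.cvtColor(im,cv2.COLOR_BGR2HSV))
L=[];R=[]
for r in range(170,206,3):
    xs=np.where(S[r,220:300]>100)[0]+220; w=cast(m,[[xs.min()-.5,r],[xs.max()+.5,r]],.037)*1000; L.append(w[0,:2]);R.append(w[1,:2])
L=np.array(L);R=np.array(R)
for n,A in (("L",L),("R",R)):
    p=np.polyfit(A[:,0],A[:,1],1); print(n,"y at x=526",np.polyval(p,526).round(1),"yaw",np.degrees(np.arctan(p[0])).round(1))
ds=np.where(V[160,215:300]<75)[0]+215; print("pad y",(cast(m,[[ds.min()-.5,160],[ds.max()+.5,160]],.011)[:,:2]*1000).round(1).tolist())
P=lambda c,z,n:(cast(pickle.load(open(n+".pkl","rb")),np.array(c,float)/2+[195,120],z)[:,:2]*1000).round(1).tolist()
print("knob",P([[121,192]],.111,"xa"),"base near corners",P([[70,97],[164,89]],.037,"xa"))
print("cap",P([[382.5-260,208]],.131,"xb"),"body",P([[327-260,172],[440-260,172]],.093,"xb"),"pad",P([[328-260,125],[440-260,125],[383-260,68]],.011,"xb"))
print("box",P([[566-520,143],[732-520,144],[729-520,234],[567-520,234]],.111,"xc"),"pad",P([[573-520,85],[721-520,85],[650-520,77]],.011,"xc"))
```

```text
L y at x=526 -146.5 yaw 5.2
R y at x=526 -96.3 yaw 4.7
pad y [[501.6, -151.6], [501.8, -91.5]]
knob [[526.1, -121.1]] base near corners [[504.5, -147.0], [500.6, -99.9]]
cap [[524.8, -11.5]] body [[524.3, -35.7], [524.3, 13.2]] pad [[527.1, -41.9], [527.1, 19.5], [495.4, -11.7]]
box [[505.4, 66.1], [505.9, 132.2], [545.2, 132.4], [545.1, 65.0]] pad [[504.7, 58.7], [504.8, 138.3], [500.3, 100.1]]
```

```bash
python3 -m pendant '{"travel":[[2,-16,0],[2,-16,0],[2,-16,0],[2,-16,0],[2,-17,0],[2,-17,0],[2,-17,0],[2,-17,0],[2,-17,0],[2,-17,0],[2,-17,0],[2,-17,0],[2,-15,0],[0,0,0],[0,0,-35],[0,0,-35],[0,0,-35],[0,0,-25],[0,0,-14],[0,0,-5]],"delta_rot":[[0,0,-0.118],[0,0,-0.118],[0,0,-0.118],[0,0,-0.118],[0,0,-0.118],[0,0,-0.118],[0,0,-0.118],[0,0,-0.118],[0,0,-0.118],[0,0,-0.118],[0,0,-0.118],[0,0,-0.118],[0,0,-0.118],[0,0,0],[0,0,0],[0,0,0],[0,0,0],[0,0,0],[0,0,0],[0,0,0]]}' 85 40
python3 -m pendant '{"travel":[[0,0,0],[0,0,0],[0,0,0],[0,0,0],[0,0,0],[0,0,0],[0,0,0],[0,0,0],[0,0,0],[0,0,0]],"delta_rot":[[0,0,0],[0,0,0],[0,0,0],[0,0,0],[0,0,0],[0,0,0],[0,0,0],[0,0,0],[0,0,0],[0,0,0]]}' 15 40
python3 -m pendant '{"travel":[[0,0,3],[0,0,3],[0,0,0],[0,0,0],[0,0,0],[0,0,-3],[0,0,-2],[0,0,-1],[0,0,0],[0,0,0]],"delta_rot":[[0,0,0],[0,0,0],[0,0,-0.043],[0,0,-0.042],[0,0,0],[0,0,0],[0,0,0],[0,0,0],[0,0,0],[0,0,0]]}' 15 40
```

```text
time_s: 56.42
position: [0.5249, -0.1171, 0.075]
tool_rot: [[-0.004, 0.999, 0.039], [0.002, 0.039, -0.999], [-1.0, -0.004, -0.002]]
ft_force: [0.0, -0.0, -0.5]
grip_width: 0.0851
time_s: 57.25
position: [0.5266, -0.1172, 0.0784]
tool_rot: [[0.001, 0.999, 0.039], [-0.001, 0.039, -0.999], [-1.0, 0.001, 0.001]]
ft_force: [-2.1, 0.4, 6.7]
grip_width: 0.0292
time_s: 58.08
position: [0.5263, -0.117, 0.0784]
tool_rot: [[0.001, 0.999, -0.045], [-0.001, -0.045, -0.999], [-1.0, 0.001, 0.0]]
ft_force: [-3.3, 0.4, 11.3]
grip_width: 0.029
```

Release, rise, check head-on once more, then look from the scene camera with the arm drawn back.

```bash
python3 -m pendant '{"travel":[[0,0,0],[0,0,0],[0,0,0],[0,0,0],[0,0,20],[0,0,35],[0,0,35],[-2,0,35],[-2,0,25],[-2,0,0],[-2,0,0],[-2,0,0],[-2,0,0],[-2,0,0],[-2,0,0],[-2,0,0],[-2,0,0],[-2,0,0],[-2,0,0],[-2,-3,0]],"delta_rot":[[0,0,0],[0,0,0],[0,0,0],[0,0,0],[0,0,0],[0,0,0],[0,0,0],[0,0,0.123],[0,0,0.123],[0,0,0.123],[0,0,0.123],[0,0,0.123],[0,0,0.123],[0,0,0.123],[0,0,0.123],[0,0,0.123],[0,0,0.123],[0,0,0.123],[0,0,0.123],[0,0,0.123]]}' 85 40
python3 -m pendant '{"travel":[[0,0,0],[0,0,0]],"delta_rot":[[0,0,0],[0,0,0]]}'
python3 snap.py ya
python3 -m pendant '{"travel":[[-20,-20,20],[-20,-20,10],[-20,-20,0],[-20,-20,0],[-20,-20,0],[-20,-20,0],[-20,-20,0],[0,0,0],[0,0,0],[0,0,0]],"delta_rot":[[0,0,0],[0,0,0],[0,0,0],[0,0,0],[0,0,0],[0,0,0],[0,0,0],[0,0,0],[0,0,0],[0,0,0]]}'
python3 - <<'E'
from h import *
from rig import eyes
import pickle
m=pickle.load(open("ya.pkl","rb")); im=cv2.imread("pics/ya.png"); H,S,V=cv2.split(cv2.cvtColor(im,cv2.COLOR_BGR2HSV))
W=[]
for r in range(172,206,3):
    xs=np.where(S[r,220:300]>100)[0]+220; W.append((cast(m,[[xs.min()-.5,r],[xs.max()+.5,r]],.037)*1000)[:,:2])
W=np.array(W)
for i in (0,1):
    p=np.polyfit(W[:,i,0],W[:,i,1],1); print("y at x=526",np.polyval(p,526).round(1),"yaw",np.degrees(np.arctan(p[0])).round(1))
ds=np.where(V[160,215:300]<75)[0]+215; print("pad y",(cast(m,[[ds.min()-.5,160],[ds.max()+.5,160]],.011)[:,1]*1000).round(1))
t=eyes.get_image("top")[:,:,::-1]; s=eyes.get_image("scene")[:,:,::-1]
cv2.imwrite("pics/fin.png",np.hstack([cv2.resize(t[60:260,120:400],None,fx=1.4,fy=1.4),cv2.resize(s[110:310,140:390],None,fx=1.4,fy=1.4)]))
a=cv2.cvtColor(im,cv2.COLOR_BGR2GRAY)
o=cv2.cvtColor(cv2.imread("pics/top0.png"),cv2.COLOR_BGR2GRAY); n=cv2.cvtColor(t,cv2.COLOR_BGR2GRAY)
print("mug change, mean abs:",cv2.absdiff(o,n)[70:120,213:250].mean(), "noise elsewhere",cv2.absdiff(o,n)[60:110,140:200].mean())
E
```

```text
time_s: 59.75
position: [0.5001, -0.1197, 0.2271]
tool_rot: [[-0.0, 0.012, 1.0], [0.0, 1.0, -0.012], [-1.0, 0.0, -0.0]]
ft_force: [0.8, -0.7, -1.0]
grip_width: 0.0852
time_s: 59.92
position: [0.5003, -0.12, 0.2272]
tool_rot: [[-0.0, 0.022, 1.0], [0.0, 1.0, -0.022], [-1.0, 0.0, -0.0]]
ft_force: [0.5, -0.6, -0.7]
grip_width: 0.0855
time_s: 60.8
position: [0.3606, -0.2597, 0.2573]
tool_rot: [[0.0, 0.02, 1.0], [0.0, 1.0, -0.02], [-1.0, 0.0, 0.0]]
ft_force: [0.8, -0.3, 0.4]
grip_width: 0.0849
y at x=526 -146.1 yaw -0.5
y at x=526 -96.4 yaw -0.2
pad y [-151.7  -91.5]
mug change, mean abs: 1.8778378378378378 noise elsewhere 1.3446666666666667
```

View pics/fin.png

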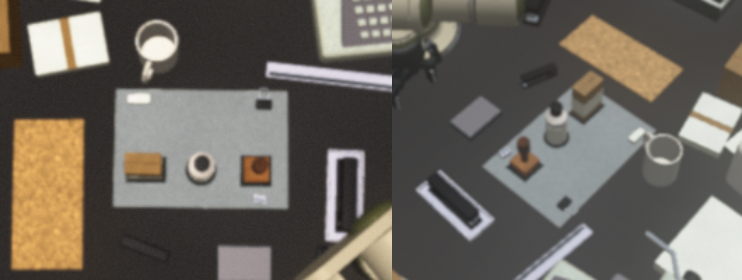

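The final views show everything in place: stapler in the tray, stamp, bottle and box upright on their pads, cork mat empty, mug unmoved.

```bash
python3 -c "
from rig import close_job; print(close_job())"
```

```text
the job is handed in; nothing more can be done
None
```

I finished the job in the order asked and handed it in at about 61 s of the 142 s allowed. I moved the stamp, bottle and box to the cork mat and laid the middle-sized stapler in the tray. Then I put each of the three back on its own pad and lifted each slightly once or twice to correct its position.

**Last checks:**

| Thing | Offset from its place | Turn relative to the pad |
|---|---|---|
| Stamp | about 0.3 mm in y; x within about 1 mm (measured before its last turn) | within 0.5° |
| Ink bottle | about 0.2 mm in y; x roughly 2 mm or less | round, not applicable |
| Refill box | about 0.5 mm | under 1° |

- **Stapler:** it lies flat and lengthwise in the tray. The wrist picture right after release showed it clear of the walls, and it was still there in the last pictures.
- **Mug:** the picture around it changed little more than the camera noise, so it did not move visibly.

**Failed or disagreed along the way:**
- The first placements were about 2 mm off for the stamp and bottle and 2.6° off for the box, which I corrected.
- My first turn of the stamp went the wrong way and left it about 5° off; I turned it back.
- One carry of the stamp overshot by about 35 mm because I miscounted the rows; I corrected it before setting it down.
- The top and wrist cameras disagreed by about 4–5 mm, so I did the final centring with the wrist camera alone, object against pad.

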